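Present the label end of a slide over the viewer lamp

TASK

First turn the slide viewer's brightness dial so its pointer stands at the one long, thick mark of its scale, and let go of it. Then, of the two glass slides on the small stands, take the one lying label side up (seen from above with its notched end pointing away from you, the corner notch is on the right; the other slide is its mirror image and must be left alone), holding it by the half without the notch. Hold its notched end level, label side still up, a few centimetres above the middle of the viewer's square white window without touching the viewer, and finish while holding it there; do not disturb the other things on the worktop.

Things in the scene. Friction and masses are not known exactly. Their poses are not given: they have to be found in the camera images.
- slide_a: The slide lying label side up: clear glass plate 100 x 32 x 6 mm with both end thirds frosted alike, lying flat across a stand; origin at its very centre (half-way up); x runs along its length towards the end with the notch (a 12 x 12 mm step cut out of one corner), z is the upward face. Free to slide, about 45 g, smooth. Notch at the x = +38..50, y = -16..-4 mm corner.
- slide_a_notched_end (a point): Point in slide_a in the middle of its frosted label end, 35 mm from the slide's centre towards the notched end, half-way up.
- slide_b: The other slide, label side down, to be left alone: clear glass plate 100 x 32 x 6 mm with both end thirds frosted alike, lying flat across a stand; origin at its very centre (half-way up); x runs along its length towards the end with the notch (a 12 x 12 mm step cut out of one corner), z is the upward face. Free to slide, about 45 g, smooth. Notch at the x = +38..50, y = +4..16 mm corner.
- viewer: Slide viewer, a fixed grey housing 130 (x) x 230 (y) x 45 mm high, origin at the centre of its underside; window on its -y side, dial on its +y side, their middles 124 mm apart. Nothing stands above its top but the dial.
- window (a point): Middle of the top of the square white window (46 mm wide, in a 58 mm steel bezel), 1.5 mm above the top of the viewer.
- dial (a joint): Angle of the brightness dial in rad, growing clockwise seen from above, range 0 to 4.71; it stays where it is left (friction about 0.03 N m). The scale has ten marks 30 degrees apart; the only long thick mark, the wanted setting, is at 3.14.
- dial_grip (a point): On the dial's vertical axis, half-way up its grip: a bar 46 mm long, 12 mm thick and 24 mm high, standing on a disc of 48 mm diameter; bar bottom 52 mm and bar top 76 mm above the worktop. Its x axis runs along the bar towards the pointer end (white line), and turns with the dial.
- stand_1: Fixed turned steel stand under slide_a, origin at the centre of its underside: foot 64 mm in diameter and up to 9 mm high, slim stem, round rubber top 24 mm in diameter at 45 mm height. The stands may swap places from start to start.
- stand_2: The same kind of stand, under slide_b.
- penlight: Bystander: black penlight 17 x 114 x 19 mm lying on the worktop, origin at its underside.
- prism: Bystander: small white tonometer prism, 20 mm wide, 21 mm high, origin at its underside.
- case: Bystander: contact lens case 36 x 72 x 18 mm, origin at its underside.
- gauze: Bystander: flat gauze pack 55 x 95 x 9 mm, origin at its underside.

How it is judged:
By the outcome, as a careful person would: the job done as asked, in the order asked, and still so for the second after the job is handed in, while the arm keeps its last pose, push and grip.
It also fails if it takes over 58 s, if anything falls off the work surface, if the arm or the gripper's body presses on something with over 40 N, if the wrist force passes 120 N, or if a joint passes its speed limit or range.

ROBOT

A 6-joint arm with a two-finger parallel gripper is mounted at the origin on a cart in front of the work surface, level with it; the furniture and walls round the work are solid. World frame = base frame: x ahead of the robot, y to its left, z up, the work surface at z = 0. Lengths are in mm, angles in degrees, forces in N, time in s.
With the tool pointing down it reaches from about 375 to 975 mm from the base axis. Payload 3.8 kg.
Tool frame: the origin (TCP) lies midway between the tips of the shut fingers; the grasp point (between the pads) lies 19 mm behind it; z points along the fingers, y is the line along which they close (so a half turn about z gives the same grasp; the last joint's range is limited). The gripper opens to 85 mm and grips with 20 to 120 N. Pads are 22 mm wide; open, the fingers measure 114 mm over their backs; the gripper's body (76 mm by 85 mm) begins 54 mm behind the grasp point. The pads swing forward as they close: fully open they stand 13 mm farther back than shut.
Start: joints at [70.651, 15.12, 91.902, -0, 72.978, -2.114], TCP at [199.99, 644.688, 231.28] pointing down, gripper open.
Joint ranges: [-150.88, 150.88], [-54.13, 125.18], [17.81, 147.31], [-75.09, 255.09], [0, 152.58], [-146.25, 146.25]. Speed limits (degrees/s): [147.25, 147.25, 180, 180, 180, 180].

INTERFACE

Orientations are given as a 3x3 rotation matrix whose columns are the frame's x, y, z axes.
In Python, from station import manip, imaging gives the robot as it stands.
- The arm moves only by the shell command python3 -m jog 'ROWS'. ROWS is JSON, a list of rows, each a list of 3 entries, a list of its own where there are three numbers: the shift along the tool's x, y, z in cm, then the turn, a rotation vector about the tool's x, y, z in rad, then the opening in per cent of the stroke, from 0 (shut) to 100 (fully open). In form: [[[x, y, z], [rx, ry, rz], claw], ...]. A call has 1 to 12 rows; each row is the pose to reach, as a shift and turn from the pose commanded when the call began, along the tool's axes at that moment; what a row does not reach only later rows make up. A row lasts 1/12 s, in which the tool goes at most 41.7 mm and 7.16 degrees, less where a joint would pass 70% of its speed; a pose out of reach is approached as far as the arm can. A call with a gripper value outside its range is refused whole. The fingers move at their own pace and stop on an object; the grip force is fixed at half the most. Time passes only in rows, so rows that repeat a pose let the fingers close. It gives the time, the measured TCP pose, the force, the opening and the grip force at its end, in the units of the state.
- manip.state(): the state, without advancing time (a new reading comes with each control period).
- imaging.grab_frame(name): name is "scene" or "top" or "wrist"; returns (picture, depth): 400x640x3 uint8, red, green, blue; 400x640 float32, mm along the optical axis (not along the pixel's ray), 0 where there is no reading.
- imaging.camera_params(name): a dict with "K" (3x3 intrinsics, pixels), "k1" (the pictures are not rectified: a ray, as slopes to the right and down, at radius r is drawn at 1 + k1 r^2 times it, then the intrinsics apply), "rvec" (rotation vector, rad) and "tvec" (3), from world to camera coordinates, as OpenCV has them. Camera axes: x right, y down, z forward; pixel columns grow to the right and rows downward; lengths in mm; the calibration is good to about 2 mm. A picture is of the moment at which its call begins: read the wrist's pose just before it. camera_params takes no time and is no camera call; for the wrist camera it gives the pose at the moment of the call.
- manip.finish_job(): hands the job in; it is judged then, once.
The state is a dict: "time": time; "q": joint angles; "qvel": joint speeds; "tau": joint torques, N m; "ee_pos": TCP position; "tcp_rot": TCP orientation; "ft_force": force on the tool from outside, world axes, zero at the start; "torque": the same for the moment, N m; "gripper_width": finger opening in mm; "grasp_force": force on a finger pad.
Only numpy, scipy, OpenCV 4.12 (cv2) and the standard library are available. Lean on these libraries where they do the work, as an engineer would, in place of code of your own. Each camera call takes 0.05 s, during which the arm holds its last target. There are 200 camera calls.

## Working session

There is one attempt and no reset: what is moved stays moved. The work goes in short steps, Python scripts to look and compute and a shell command to move; the robot and the scene stay as the last step left them, time stands still between calls to the robot, and variables do not carry over. Pictures are saved under pics/ and viewed, at most 10 in all, crops included, and the job is handed in when it is done.

```bash
mkdir -p pics; cat > h.py <<'E'
import numpy as np, cv2
from station import manip, imaging
def grab(n):
    p=imaging.camera_params(n); im,d=imaging.grab_frame(n); return p,im,d
def ray(p,uv):
    K=np.array(p["K"],float); k=p["k1"]
    uv=np.atleast_2d(np.array(uv,float))
    s=cv2.undistortPoints(uv.reshape(-1,1,2),K,np.array([k,0,0,0.])).reshape(-1,2)
    R=cv2.Rodrigues(np.array(p["rvec"],float))[0]; t=np.array(p["tvec"],float).ravel()
    return -R.T@t, np.c_[s,np.ones(len(s))]@R
def onplane(p,uv,z):
    c,d=ray(p,uv); return c+d*((z-c[2])/d[:,2])[:,None]
def proj(p,X):
    R=cv2.Rodrigues(np.array(p["rvec"],float))[0]; c=np.atleast_2d(X)@R.T+np.array(p["tvec"],float).ravel()
    s=c[:,:2]/c[:,2:]; s=s*(1+p["k1"]*(s**2).sum(1,keepdims=True)); K=np.array(p["K"]); return s*[K[0,0],K[1,1]]+K[:2,2]
def save(n,im): cv2.imwrite(f"pics/{n}.png",cv2.cvtColor(im,cv2.COLOR_RGB2BGR))
E
python3 - <<'E'
from h import *
for n in ("top","scene","wrist"):
    p,im,d=grab(n); save(n+"0",im); np.savez(f"{n}0.npz",im=im,d=d,**p)
    print(n,np.array(p["K"]).round(1).tolist(),p["k1"],ray(p,[[320,200]]))
s=manip.state(); print(s["time"],s["tcp_rot"],s["ee_pos"])
E
```

```text
top [[372.9, 0.0, 323.9], [0.0, 372.9, 197.2], [0.0, 0.0, 1.0]] 0.0004951889729827235 (array([ 342.41439354,   66.24985119, 1613.74275104]), array([[ 0.14135411,  0.01334311, -0.98995137]]))
scene [[446.6, 0.0, 318.0], [0.0, 446.6, 198.2], [0.0, 0.0, 1.0]] -0.08225612735745266 (array([   50.32912588, -1036.77279584,  1121.60717976]), array([[ 0.3433024 ,  0.67624255, -0.65182521]]))
wrist [[356.2, 0.0, 318.2], [0.0, 356.2, 196.8], [0.0, 0.0, 1.0]] -0.059182005356779796 (array([120.69758872, 668.36938135, 373.82910331]), array([[ 0.31612261, -0.09596273, -0.94390883]]))
0.15 [[-9.55095335e-01  2.96298031e-01 -6.14064188e-04]
 [ 2.96298658e-01  9.55093791e-01 -1.71907671e-03]
 [ 7.71298486e-05 -1.82382854e-03 -9.99998334e-01]] [199.79521502 644.12870306 230.21215423]
```

View pics/top0.png

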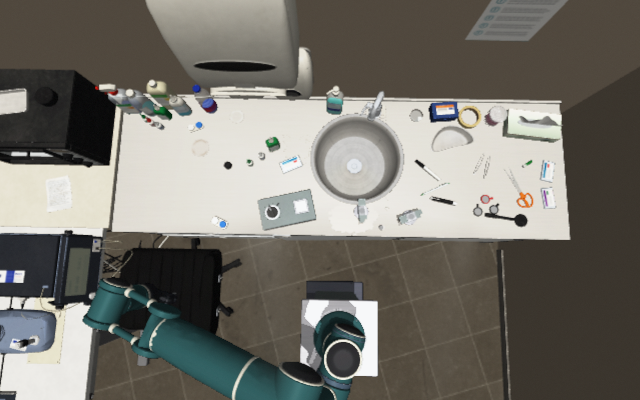

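View pics/wrist0.png

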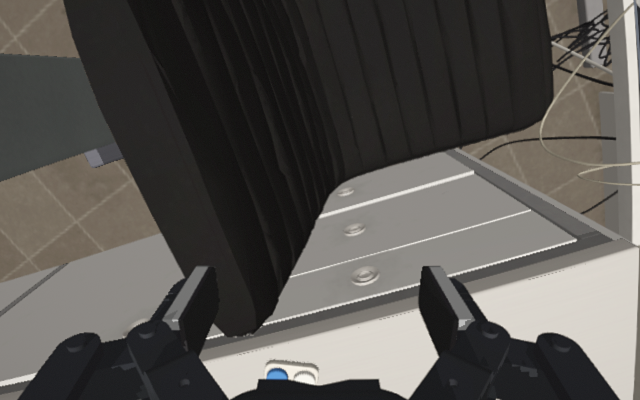

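The top view shows the viewer at about (287,210) with the dial on its left, and glass things near (361,210) and (410,216). The wrist camera sees only the worktop edge. I'll enlarge the top and scene views.

```bash
python3 - <<'E'
from h import *
t=np.load("top0.npz"); s=np.load("scene0.npz")
print(onplane(t,[[287,210],[361,210],[410,216],[272,212],[302,206]],46).round(0).tolist())
print(proj(s,[[400,150,45],[400,-10,45],[400,-120,45]]).round())
save("topc",cv2.resize(t["im"][170:240,240:440],None,fx=4,fy=4,interpolation=cv2.INTER_CUBIC))
u=proj(s,[[400,50,45]])[0].astype(int); x0=max(u[0]-130,0);y0=max(u[1]-70,0); print(x0,y0)
save("scenec",cv2.resize(s["im"][y0:y0+150,x0:x0+260],None,fx=3,fy=3,interpolation=cv2.INTER_CUBIC))
E
```

```text
[[521.0, 226.0, 46.0], [527.0, -87.0, 46.0], [505.0, -294.0, 46.0], [511.0, 289.0, 46.0], [539.0, 163.0, 46.0]]
[[258. 205.]
 [274. 234.]
 [287. 255.]]
138 152
```

View pics/topc.png

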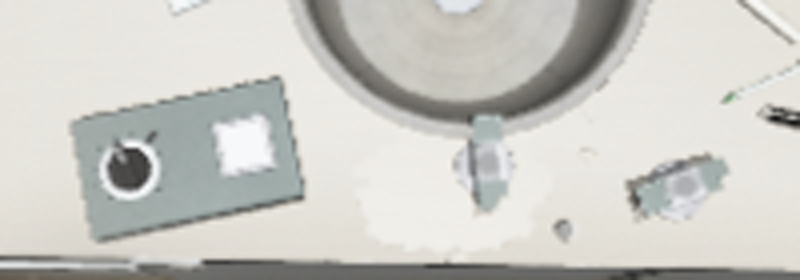

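View pics/scenec.png

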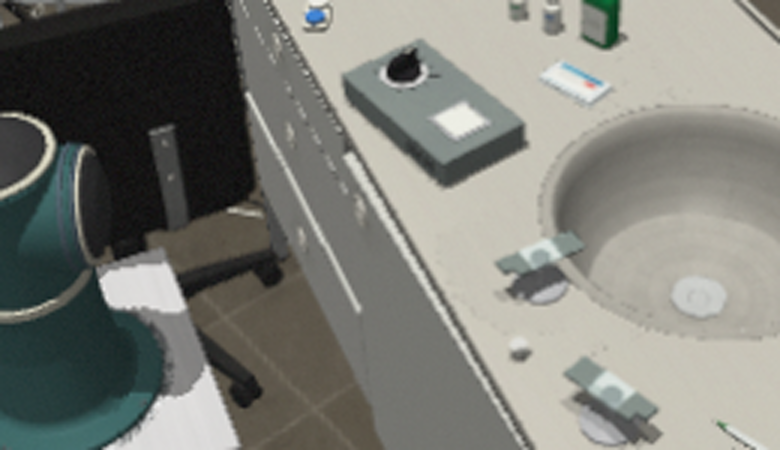

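The viewer's dial is at top-crop (128,168), its thick mark up-right at (152,137), and the pointer seems to face up-left. Slides are at (488,160) and (685,185) in the crop. I'll move above the viewer for a close look.

```bash
python3 -m jog '[[[-40,-26,0],[0,0,0],100],[[-40,-26,0],[0,0,0],100],[[-40,-26,0],[0,0,0],100],[[-40,-26,0],[0,0,0],100],[[-40,-26,0],[0,0,0],100],[[-40,-26,0],[0,0,0],100],[[-40,-26,0],[0,0,0],100],[[-40,-26,0],[0,0,0],100],[[-40,-26,0],[0,0,0],100],[[-40,-26,0],[0,0,0],100],[[-40,-26,0],[0,0,0],100],[[-40,-26,0],[0,0,0],100]]'
python3 -m jog '[[[-0.0,0,0],[0,0,0],100],[[0,0,0],[0,0,0],100],[[0,0,0],[0,0,0],100]]'
python3 - <<'E'
from h import *
p,im,d=grab("wrist"); save("w1",im); np.savez("w1.npz",im=im,d=d,**p)
s=manip.state(); print(s["time"],s["tcp_rot"],s["ee_pos"],s["q"])
E
```

```text
time: 1.15
ee_pos: [507.4, 273.9, 231.1]
tcp_rot: [[-0.954, 0.299, 0.001], [0.299, 0.954, -0.002], [-0.002, -0.001, -1.0]]
ft_force: [0.5, 0.8, 0.1]
gripper_width: 85.3
grasp_force: 0.0
time: 1.4
ee_pos: [504.4, 278.2, 230.9]
tcp_rot: [[-0.955, 0.297, -0.001], [0.297, 0.955, 0.0], [0.001, -0.0, -1.0]]
ft_force: [1.0, 0.0, 0.2]
gripper_width: 85.4
grasp_force: 0.0
1.45 [[-9.55321261e-01  2.95568419e-01 -7.73610775e-04]
 [ 2.95568317e-01  9.55321574e-01  2.46019779e-04]
 [ 8.11762741e-04  6.37309086e-06 -9.99999671e-01]] [504.2180763  278.58093104 231.03657486] [ 2.64237760e+01  4.48866367e+00  1.04279351e+02  3.41578227e-02
  7.12654094e+01 -4.63955792e+01]
```

View pics/w1.png

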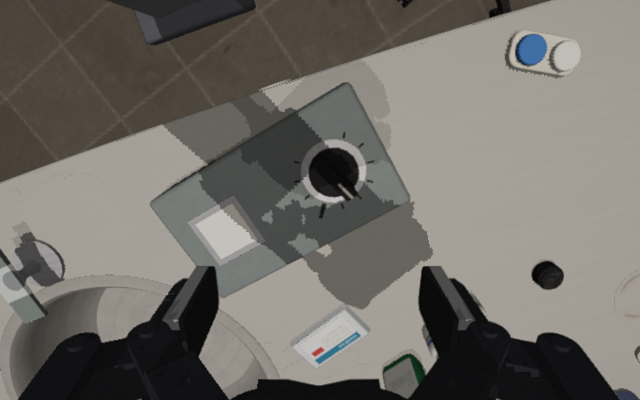

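The wrist view shows the dial centred near (334,171) with its white pointer line ending about (353,192), the thick mark at (321,211), and the white window at (227,231). I'll measure these.

```bash
python3 - <<'E'
from h import *
w=np.load("w1.npz"); im=w["im"].astype(int); d=w["d"]
g=im.mean(2)
# window
m=((g>165)).astype(np.uint8); n,l,st,c=cv2.connectedComponentsWithStats(m)
for i in range(1,n):
    x,y,W,H,a=st[i]
    if a>20 and 150<c[i][0]<420 and 90<c[i][1]<270: print("bright",c[i].round(1),st[i])
sub=g[150:220,300:370]
save("w1c",cv2.resize(w["im"][125:225,285:385],None,fx=6,fy=6,interpolation=cv2.INTER_NEAREST))
# dial black bar height map
c,dd=ray(w,[[u,v] for v in range(125,225) for u in range(285,385)])
R=cv2.Rodrigues(np.array(w["rvec"]))[0]; 
P=c+dd*(d[125:225,285:385].ravel())[:,None]
q=P[(P[:,2]>68)&(P[:,2]<85)]; print("bar",len(q),q.mean(0),np.percentile(q[:,2],[5,50,95]))
ctr,(W,H),a=cv2.minAreaRect(q[:,:2].astype(np.float32)); print(ctr,W,H,a)
q=P[(P[:,2]>50)&(P[:,2]<56)]; print("disc",len(q),cv2.minEnclosingCircle(q[:,:2].astype(np.float32)))
q=P[(P[:,2]>40)&(P[:,2]<48)]; print("top z",np.median(q[:,2]))
E
```

```text
bright [335.8 143.6] [325 140  23   9 111]
bright [362.4 172.1] [359 165   7  16  87]
bright [327.9 198.1] [315 193  28   9 119]
bright [223.6 233.6] [ 195  209   60   50 1539]
bar 761 [509.75650576 290.27882937  76.42519666] [71.47284131 76.78081198 78.13899955]
(511.2251281738281, 290.34490966796875) 46.383907318115234 12.16171932220459 27.630151748657227
disc 1192 ((514.6929931640625, 291.97021484375), 27.664085388183594)
top z 46.132651554116336
```

View pics/w1c.png

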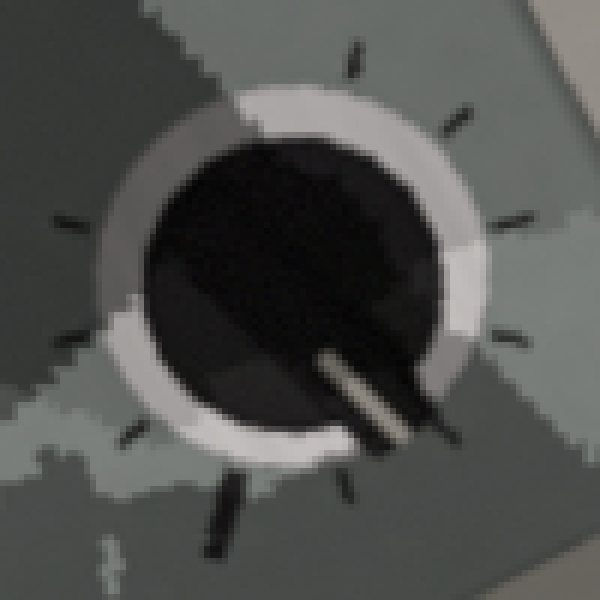

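The crop shows the pointer line from (325,358) to (400,438), and the thick mark from (237,475) to (213,555), as the seventh mark clockwise. The pointer must turn clockwise by roughly 60°.

```bash
python3 - <<'E'
from h import *
w=np.load("w1.npz")
px=lambda a: np.array(a,float)/6-.5+[285,125]
L=onplane(w,px([[325,358],[400,438]]),76.2); M=onplane(w,px([[237,475],[213,555]]),45.5)
ms=onplane(w,px([[355,60],[457,120],[515,220],[510,338],[448,433],[345,487],[225,515],[132,433],[72,340],[72,222]]),45.5)[:,:2]
a=np.c_[2*ms,np.ones(10)]; s=np.linalg.lstsq(a,(ms**2).sum(1),rcond=None)[0]; C=s[:2]; print("C",C,np.sqrt(s[2]+C@C))
ang=lambda v:np.degrees(np.arctan2(v[1],v[0]))
print("marks",[round(ang(m-C),1) for m in ms])
print("line",L.round(1),ang(L[1]-L[0]), "mark",ang(M[1]-M[0]))
W=onplane(w,[[223.6,233.6]],46.5); print(W)
st=manip.state();R=np.array(st["tcp_rot"]);print("tool y ang",ang(R[:,1]),"tool x",ang(R[:,0]))
# window by contour of bezel/white
im=w["im"];hsv=cv2.cvtColor(im,cv2.COLOR_RGB2HSV)
m=((hsv[...,1]<22)&(im.mean(2)>120)).astype(np.uint8);m[:, :185]=0;m[:,262:]=0;m[:190]=0;m[270:]=0
n,l,stt,c=cv2.connectedComponentsWithStats(m);i=1+stt[1:,4].argmax();ys,xs=np.nonzero(l==i)
Q=onplane(w,np.c_[xs,ys],46.5)[:,:2].astype(np.float32);print("win",cv2.minAreaRect(Q))
for z in (46,): print((R.T@(np.array([*C,0])-[*st["ee_pos"][:2],0])).round(1))
E
```

```text
C [512.51362649 289.44565927] 36.6155455333798
marks [np.float64(148.1), np.float64(119.2), np.float64(90.0), np.float64(59.3), np.float64(29.3), np.float64(-1.8), np.float64(-32.2), np.float64(-63.4), np.float64(-93.2), np.float64(-124.2)]
line [[516.1 292.3  76.2]
 [531.2 299.5  76.2]] 25.286579227348778 mark -32.73832155039487
[[540.74365215 165.48747597  46.5       ]]
tool y ang 72.80837458868201 tool x 162.8083748850983
win ((538.4467163085938, 164.84765625), (78.88510131835938, 86.75315856933594), 69.60102081298828)
[-4.7 12.8 -0. ]
```

```bash
python3 -m jog '[[[-0.3,1.35,4],[0,0,-0.78],100],[[-0.3,1.35,8],[0,0,-0.78],100],[[-0.3,1.35,10],[0,0,-0.78],100],[[-0.3,1.35,12],[0,0,-0.78],100],[[-0.3,1.35,12],[0,0,-0.78],100],[[-0.3,1.35,12],[0,0,-0.78],100],[[-0.3,1.35,12],[0,0,-0.78],100],[[-0.3,1.35,12],[0,0,-0.78],100],[[-0.3,1.35,12],[0,0,-0.78],100],[[-0.3,1.35,12],[0,0,-0.78],100],[[-0.3,1.35,12],[0,0,-0.78],100],[[-0.3,1.35,12],[0,0,-0.78],100]]'
```

```text
time: 2.45
ee_pos: [511.8, 290.2, 111.5]
tcp_rot: [[-0.887, -0.461, 0.0], [-0.461, 0.887, 0.0], [-0.0, 0.0, -1.0]]
ft_force: [-0.4, 0.3, 0.4]
gripper_width: 85.4
grasp_force: 0.0
```

```bash
python3 -m jog '[[[0,0,3],[0,0,0],100],[[0,0,5.5],[0,0,0],100],[[0,0,5.5],[0,0,0],100],[[0,0,5.5],[0,0,0],60],[[0,0,5.5],[0,0,0],30],[[0,0,5.5],[0,0,0],0],[[0,0,5.5],[0,0,0],0],[[0,0,5.5],[0,0,0],0],[[0,0,5.5],[0,0,0],0],[[0,0,5.5],[0,0,0],0],[[0,0,5.5],[0,0,0],0],[[0,0,5.5],[0,0,0],0]]'
```

```text
time: 3.45
ee_pos: [512.2, 291.0, 57.7]
tcp_rot: [[-0.887, -0.461, 0.001], [-0.461, 0.887, 0.002], [-0.002, 0.001, -1.0]]
ft_force: [-2.3, 2.4, 6.2]
gripper_width: 10.5
grasp_force: 60.8
```

```bash
python3 -m jog '[[[0,0,0],[0,0,0.1],0],[[0,0,0],[0,0,0.2],0],[[0,0,0],[0,0,0.3],0],[[0,0,0],[0,0,0.4],0],[[0,0,0],[0,0,0.5],0],[[0,0,0],[0,0,0.6],0],[[0,0,0],[0,0,0.7],0],[[0,0,0],[0,0,0.8],0],[[0,0,0],[0,0,0.9],0],[[0,0,0],[0,0,1.0],0],[[0,0,0],[0,0,1.04],0],[[0,0,0],[0,0,1.04],0]]'; python3 -m jog '[[[0,0,0],[0,0,0],0],[[0,0,0],[0,0,0],0],[[0,0,0],[0,0,0],0]]'
```

```text
time: 4.45
ee_pos: [512.1, 290.3, 57.7]
tcp_rot: [[-0.846, 0.533, 0.001], [0.533, 0.846, 0.001], [-0.0, 0.001, -1.0]]
ft_force: [-2.9, 0.4, 7.4]
gripper_width: 10.9
grasp_force: 61.0
time: 4.7
ee_pos: [512.1, 290.3, 57.7]
tcp_rot: [[-0.847, 0.532, 0.001], [0.532, 0.847, 0.001], [-0.0, 0.001, -1.0]]
ft_force: [-3.3, 0.2, 7.6]
gripper_width: 10.0
grasp_force: 61.0
```

```bash
python3 -m jog '[[[0,0,0],[0,0,0],100],[[0,0,0],[0,0,0],100],[[0,0,0],[0,0,0],100],[[0,0,0],[0,0,0],100],[[0,0,0],[0,0,0],100],[[0,0,0],[0,0,0],100],[[0,0,-3],[0,0,0],100],[[0,0,-7],[0,0,0],100],[[0,0,-11],[0,0,0],100],[[0,0,-14],[0,0,0],100],[[0,0,-14],[0,0,0],100],[[0,0,-14],[0,0,0],100]]'; python3 -m jog '[[[0,0,0],[0,0,0],100],[[0,0,0],[0,0,0],100],[[0,0,0],[0,0,0],100]]'
python3 - <<'E'
from h import *
p,im,d=grab("wrist"); np.savez("w2.npz",im=im,d=d,**p)
u=proj(p,[[512,290,60]])[0].astype(int); x0,y0=u-50; print(u,x0,y0)
save("w2c",cv2.resize(im[y0:y0+100,x0:x0+100],None,fx=6,fy=6,interpolation=cv2.INTER_NEAREST))
vv,uu=np.mgrid[y0:y0+100,x0:x0+100]; c,dd=ray(p,np.c_[uu.ravel(),vv.ravel()]); P=c+dd*d[vv,uu].ravel()[:,None]
q=P[(P[:,2]>68)&(P[:,2]<85)]; print(cv2.minAreaRect(q[:,:2].astype(np.float32)))
E
```

```text
time: 5.7
ee_pos: [513.7, 290.8, 199.6]
tcp_rot: [[-0.847, 0.532, 0.006], [0.532, 0.847, 0.003], [-0.003, 0.005, -1.0]]
ft_force: [-0.2, 0.3, -0.1]
gripper_width: 85.3
grasp_force: 0.0
time: 5.95
ee_pos: [510.6, 289.2, 194.0]
tcp_rot: [[-0.847, 0.532, -0.004], [0.532, 0.847, -0.002], [0.002, -0.003, -1.0]]
ft_force: [0.6, 0.5, -0.8]
gripper_width: 84.9
grasp_force: 0.0
[321 184] 271 134
((511.1337890625, 290.5734558105469), (11.777515411376953, 46.01899719238281), 57.725887298583984)
```

View pics/w2c.png

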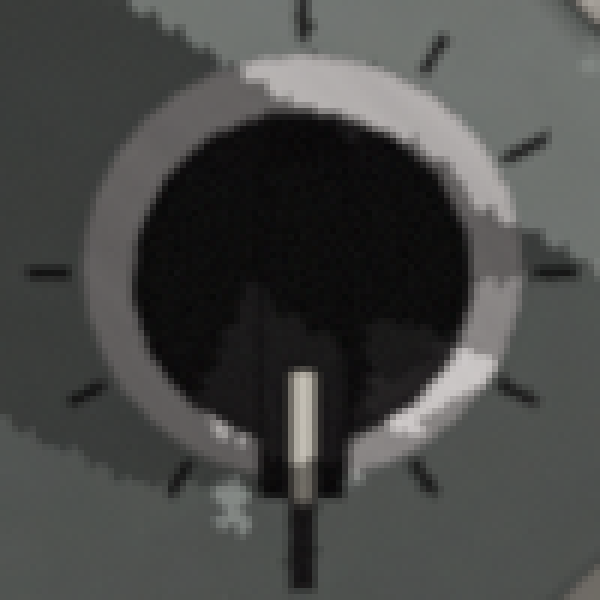

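The dial's pointer line (303,420) runs straight into the thick mark (303,550): dial done. Next I look at the slides.

```bash
python3 -m jog '[[[-24.6,-41.2,-4],[0,0,-0.56],100],[[-24.6,-41.2,-4],[0,0,-0.56],100],[[-24.6,-41.2,-4],[0,0,-0.56],100],[[-24.6,-41.2,-4],[0,0,-0.56],100],[[-24.6,-41.2,-4],[0,0,-0.56],100],[[-24.6,-41.2,-4],[0,0,-0.56],100],[[-24.6,-41.2,-4],[0,0,-0.56],100],[[-24.6,-41.2,-4],[0,0,-0.56],100],[[-24.6,-41.2,-4],[0,0,-0.56],100],[[-24.6,-41.2,-4],[0,0,-0.56],100],[[-24.6,-41.2,-4],[0,0,-0.56],100],[[-24.6,-41.2,-4],[0,0,-0.56],100]]'; python3 -m jog '[[[0,0,0],[0,0,0],100],[[0,0,0],[0,0,0],100],[[0,0,0],[0,0,0],100],[[0,0,0],[0,0,0],100],[[0,0,0],[0,0,0],100],[[0,0,0],[0,0,0],100]]'
python3 - <<'E'
from h import *
p,im,d=grab("wrist"); np.savez("w3.npz",im=im,d=d,**p);save("w3",im)
E
```

```text
time: 7.0
ee_pos: [500.1, -192.6, 235.5]
tcp_rot: [[-1.0, 0.002, -0.001], [0.002, 1.0, -0.0], [0.001, -0.0, -1.0]]
ft_force: [0.8, 0.2, -0.2]
gripper_width: 85.6
grasp_force: 0.0
time: 7.5
ee_pos: [501.1, -188.5, 236.0]
tcp_rot: [[-1.0, -0.001, -0.0], [-0.001, 1.0, 0.0], [0.0, 0.0, -1.0]]
ft_force: [-0.8, -0.2, -0.5]
gripper_width: 85.4
grasp_force: 0.0
```

View pics/w3.png

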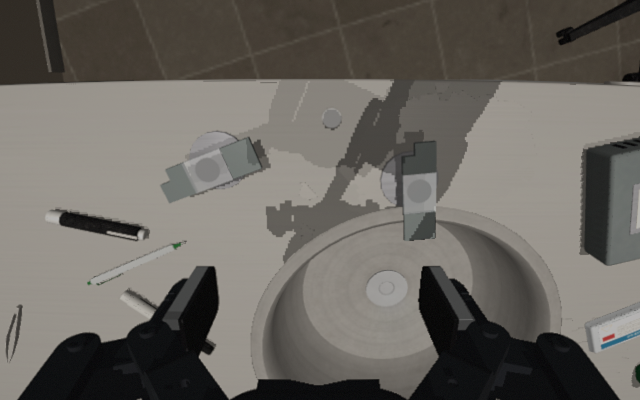

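The right slide's (420,190) notch is at its upper-left (408,148), so it is the mirror-image one. The left slide (210,170) has its notch apparently at its upper-left end (165,180), making it slide_a. I'll crop to confirm.

```bash
python3 - <<'E'
from h import *
w=np.load("w3.npz"); d=w["d"];im=w["im"]
c=cv2.resize(im[120:220,145:285],None,fx=5,fy=5,interpolation=cv2.INTER_NEAREST)
save("w3c",c)
vv,uu=np.mgrid[110:225,145:285]; cc,dd=ray(w,np.c_[uu.ravel(),vv.ravel()]); P=cc+dd*d[vv,uu].ravel()[:,None]
q=P[(P[:,2]>43)&(P[:,2]<60)]; print(len(q),np.percentile(q[:,2],[5,50,95]),cv2.minAreaRect(q[:,:2].astype(np.float32)))
E
```

```text
3253 [50.78133953 52.15076154 53.33113373] ((503.43280029296875, -295.4311218261719), (31.62614631652832, 101.0021743774414), 20.797088623046875)
```

View pics/w3c.png

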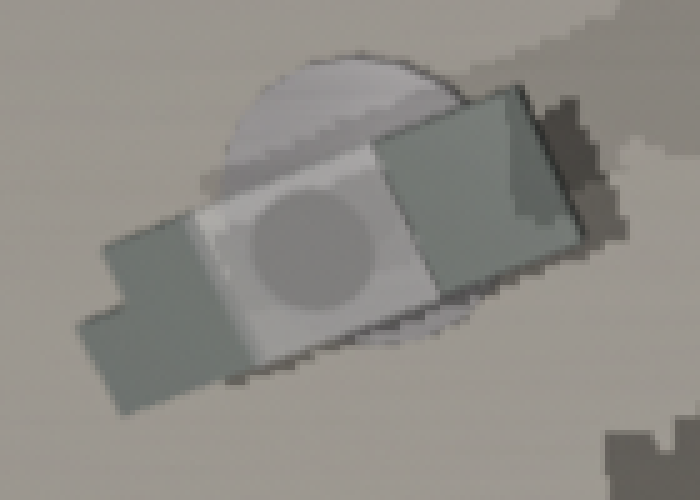

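The crop confirms that the notch is at the upper left (115,275) of the end pointing left, which makes this slide_a. I'll grip the right half with the fingers across the width.

```bash
python3 -m jog '[[[0.8,-7.9,4],[0,0,1.21],100],[[0.8,-7.9,8],[0,0,1.21],100],[[0.8,-7.9,11],[0,0,1.21],100],[[0.8,-7.9,11],[0,0,1.21],100],[[0.8,-7.9,11],[0,0,1.21],100],[[0.8,-7.9,11],[0,0,1.21],100],[[0.8,-7.9,11],[0,0,1.21],100],[[0.8,-7.9,11],[0,0,1.21],100],[[0.8,-7.9,11],[0,0,1.21],100],[[0.8,-7.9,11],[0,0,1.21],100],[[0.8,-7.9,11],[0,0,1.21],100],[[0.8,-7.9,11],[0,0,1.21],100]]'; python3 -m jog '[[[0,0,0],[0,0,0],100],[[0,0,0],[0,0,0],100],[[0,0,0],[0,0,0],100]]'
python3 - <<'E'
from h import *
p,im,d=grab("wrist"); np.savez("w4.npz",im=im,d=d,**p)
st=manip.state(); t=np.array(st["ee_pos"]); R=np.array(st["tcp_rot"])
vv,uu=np.mgrid[0:400:1,0:640:1]; cc,dd=ray(p,np.c_[uu.ravel(),vv.ravel()]); P=cc+dd*d.ravel()[:,None]
q=P[(P[:,2]>43)&(P[:,2]<60)&(np.hypot(P[:,0]-503,P[:,1]+295)<60)]
r=cv2.minAreaRect(q[:,:2].astype(np.float32));print(len(q),r)
L=(q-t)@R; print("tool frame ranges",np.percentile(L,[0.5,99.5],axis=0).round(1).tolist())
E
```

```text
time: 8.55
ee_pos: [493.3, -268.3, 126.4]
tcp_rot: [[-0.356, 0.935, 0.0], [0.935, 0.356, -0.0], [-0.0, 0.0, -1.0]]
ft_force: [-0.1, -0.5, 0.4]
gripper_width: 85.6
grasp_force: 0.0
time: 8.8
ee_pos: [493.1, -268.7, 126.3]
tcp_rot: [[-0.353, 0.935, 0.0], [0.935, 0.353, -0.0], [-0.0, 0.0, -1.0]]
ft_force: [0.8, -0.3, -0.8]
gripper_width: 85.4
grasp_force: 0.0
6123 ((503.8223876953125, -295.40460205078125), (32.20656967163086, 101.31060028076172), 20.651803970336914)
tool frame ranges [[-77.7, -15.1, 72.5], [21.6, 16.6, 78.1]]
```

```bash
python3 -m jog '[[[0.1,0.05,3],[0,0,0],100],[[0.1,0.05,6],[0,0,0],100],[[0.1,0.05,9],[0,0,0],100],[[0.1,0.05,9.9],[0,0,0],100],[[0.1,0.05,9.9],[0,0,0],100],[[0.1,0.05,9.9],[0,0,0],75],[[0.1,0.05,9.9],[0,0,0],50],[[0.1,0.05,9.9],[0,0,0],20],[[0.1,0.05,9.9],[0,0,0],20],[[0.1,0.05,9.9],[0,0,0],20],[[0.1,0.05,9.9],[0,0,0],20],[[0.1,0.05,9.9],[0,0,0],20]]'; python3 -m jog '[[[0,0,0],[0,0,0],0],[[0,0,0],[0,0,0],0],[[0,0,0],[0,0,0],0],[[0,0,0],[0,0,0],0]]'
```

```text
time: 9.85
ee_pos: [494.4, -268.5, 29.0]
tcp_rot: [[-0.352, 0.936, 0.003], [0.936, 0.352, -0.002], [-0.002, 0.002, -1.0]]
ft_force: [0.5, 1.5, 6.5]
gripper_width: 30.5
grasp_force: 58.9
time: 10.18
ee_pos: [494.4, -268.5, 29.0]
tcp_rot: [[-0.352, 0.936, 0.003], [0.936, 0.352, -0.002], [-0.002, 0.002, -1.0]]
ft_force: [-0.7, 0.0, 5.4]
gripper_width: 30.2
grasp_force: 58.9
```

```bash
python3 -m jog '[[[0,0,-0.5],[0,0,0],0],[[0,0,-1.5],[0,0,0],0],[[0,0,-3],[0,0,0],0],[[0,0,-5],[0,0,0],0],[[0,0,-7],[0,0,0],0],[[0,0,-9],[0,0,0],0],[[0,0,-11],[0,0,0],0],[[0,0,-13],[0,0,0],0],[[0,0,-14],[0,0,0],0],[[0,0,-14],[0,0,0],0],[[0,0,-14],[0,0,0],0],[[0,0,-14],[0,0,0],0]]'
python3 - <<'E'
from h import *
p,im,d=grab("wrist"); np.savez("w5.npz",im=im,d=d,**p)
st=manip.state(); t=np.array(st["ee_pos"]); R=np.array(st["tcp_rot"])
vv,uu=np.mgrid[0:400,0:640]; cc,dd=ray(p,np.c_[uu.ravel(),vv.ravel()]); P=cc+dd*d.ravel()[:,None]
L=(P-t)@R; q=L[(L[:,2]<0)&(L[:,2]>-45)&(abs(L[:,1])<15)&(L[:,0]<20)&(L[:,0]>-100)&(d.ravel()>0)]
print(len(q),np.percentile(q,[1,50,99],axis=0).round(1).tolist())
A=np.c_[q[:,:2],np.ones(len(q))];s=np.linalg.lstsq(A,q[:,2],rcond=None)[0];print("plane",s)
# window refine: grey-white unsaturated quad from w1,w2 and top
for n,z in (("w1",46.5),("w2",46.5),("top0",46.5)):
    w=np.load(n+".npz"); u=proj(w,[[540,167,46.5]])[0]
    im=w["im"].astype(int); lab=cv2.cvtColor(w["im"],cv2.COLOR_RGB2HSV)
    vv,uu=np.mgrid[0:400,0:640]; Q=onplane(w,np.c_[uu.ravel(),vv.ravel()],z)[:,:2]
    g=im.mean(2).ravel(); near=np.hypot(Q[:,0]-540,Q[:,1]-167)<40
    gg=lab[...,1].ravel()
    for th in (12,18,25):
        m=near&(gg<th)&(g>90); 
        if m.sum()>5: print(n,th,m.sum(),Q[m].mean(0).round(1),cv2.minAreaRect(Q[m].astype(np.float32)))
E
```

```text
time: 11.18
ee_pos: [492.2, -267.2, 166.0]
tcp_rot: [[-0.352, 0.936, -0.002], [0.936, 0.352, 0.001], [0.002, -0.001, -1.0]]
ft_force: [0.1, -0.8, -0.7]
gripper_width: 30.3
grasp_force: 59.3
9728 [[-45.2, -14.7, -24.7], [-8.7, 0.2, -23.2], [19.5, 14.9, -22.0]]
plane [-4.26636672e-04 -1.01535838e-02 -2.32922686e+01]
w1 12 3637 [541.5 162.7] ((540.8501586914062, 162.39111328125), (79.7354507446289, 70.5082778930664), 11.899932861328125)
w1 18 3727 [541.2 162.9] ((540.8501586914062, 162.39111328125), (79.7354507446289, 70.5082778930664), 11.899932861328125)
w1 25 3990 [540.3 164.4] ((540.8501586914062, 162.39111328125), (79.7354507446289, 70.5082778930664), 11.899932861328125)
w2 12 3538 [540.4 170.4] ((540.3003540039062, 165.9995574951172), (79.1603775024414, 65.19633483886719), 12.035548210144043)
w2 18 3685 [540.  170.4] ((540.3003540039062, 165.9995574951172), (79.1603775024414, 65.19633483886719), 12.035548210144043)
w2 25 3742 [539.7 170.7] ((540.3003540039062, 165.9995574951172), (79.1603775024414, 65.19633483886719), 12.035548210144043)
top0 12 199 [539.6 168.6] ((540.596923828125, 168.68443298339844), (61.17699432373047, 60.461978912353516), 11.075552940368652)
top0 18 246 [540.8 168.1] ((539.3381958007812, 166.4693603515625), (74.91813659667969, 74.28759002685547), 80.48174285888672)
top0 25 280 [539.9 167.1] ((539.2755126953125, 167.36839294433594), (76.89112091064453, 76.29075622558594), 1.3263542652130127)
```

The slide is gripped level in the tool frame. The notched-end point is 64 mm along tool −x from the TCP and about 20 mm above it. Next I carry it high to the viewer.

```bash
python3 -m jog '[[[1,0.3,0],[0,0,-0.03],0],[[3,1,0],[0,0,-0.08],0],[[6,2,0],[0,0,-0.15],0],[[9,3,0],[0,0,-0.22],0],[[12,4,0],[0,0,-0.3],0],[[15,5,0],[0,0,-0.37],0],[[18,6,0],[0,0,-0.44],0],[[21,7,0],[0,0,-0.52],0],[[24,8,0],[0,0,-0.6],0],[[27,9,0],[0,0,-0.67],0],[[30,10,0],[0,0,-0.74],0],[[33,11,0],[0,0,-0.81],0]]'
```

```text
time: 12.23
ee_pos: [478.2, 81.8, 166.1]
tcp_rot: [[-0.923, 0.386, -0.002], [0.386, 0.923, -0.0], [0.002, -0.001, -1.0]]
ft_force: [0.2, -0.1, -0.5]
gripper_width: 30.3
grasp_force: 59.3
```

```bash
python3 -m jog '[[[1,2,0],[0,0,-0.06],0],[[2,4,0],[0,0,-0.12],0],[[3,6,0],[0,0,-0.18],0],[[3.8,8,0],[0,0,-0.24],0],[[4.1,8.8,0],[0,0,-0.24],0],[[4.1,8.8,0],[0,0,-0.24],0],[[4.1,8.8,0],[0,0,-0.24],0],[[4.1,8.8,0],[0,0,-0.24],0],[[4.1,8.8,0],[0,0,-0.24],0],[[4.1,8.8,0],[0,0,-0.24],0],[[4.1,8.8,0],[0,0,-0.24],0],[[4.1,8.8,0],[0,0,-0.24],0]]'
python3 - <<'E'
from h import *
st=manip.state(); t=np.array(st["ee_pos"]); R=np.array(st["tcp_rot"])
N=t+R@[-64,0.3,-20.3]; print(t,R,N,"shift cm",(R.T@(np.array([539.8,168.5,86.5])-N)/10).round(2))
E
```

```text
time: 13.23
ee_pos: [476.5, 176.3, 167.4]
tcp_rot: [[-0.987, 0.161, 0.0], [0.161, 0.987, -0.0], [-0.0, 0.0, -1.0]]
ft_force: [1.1, 0.7, -0.3]
gripper_width: 30.6
grasp_force: 59.3
[476.5271532  176.27867515 167.35789728] [[-9.86919229e-01  1.61215425e-01  1.49952175e-04]
 [ 1.61215424e-01  9.86919240e-01 -1.97994358e-05]
 [-1.51182661e-04  4.63415951e-06 -9.99999989e-01]] [539.73530444 166.2573657  187.66757413] shift cm [ 0.03  0.22 10.12]
```

```bash
python3 -m jog '[[[0,0.2,1],[0,0,0],0],[[0,0.2,3],[0,0,0],0],[[0,0.2,5],[0,0,0],0],[[0,0.2,7],[0,0,0],0],[[0,0.2,8.5],[0,0,0],0],[[0,0.2,9.5],[0,0,0],0],[[0,0.2,10.1],[0,0,0],0],[[0,0.2,10.1],[0,0,0],0],[[0,0.2,10.1],[0,0,0],0],[[0,0.2,10.1],[0,0,0],0],[[0,0.2,10.1],[0,0,0],0],[[0,0.2,10.1],[0,0,0],0]]'; python3 -m jog '[[[0,0,0],[0,0,0],0],[[0,0,0],[0,0,0],0],[[0,0,0],[0,0,0],0],[[0,0,0],[0,0,0],0],[[0,0,0],[0,0,0],0],[[0,0,0],[0,0,0],0]]'
python3 - <<'E'
from h import *
st=manip.state(); t=np.array(st["ee_pos"]); R=np.array(st["tcp_rot"]); print(t+R@[-64,0.3,-20.3],np.abs(st["qvel"]).max())
p,im,d=grab("scene"); u=proj(p,[[520,200,60]])[0].astype(int);x0,y0=u-[75,60];print(x0,y0,proj(p,[[539.8,168.5,46.5],[539.8,168.5,86.5]])-[x0,y0])
a=cv2.resize(im[y0:y0+110,x0:x0+150],None,fx=5,fy=5,interpolation=cv2.INTER_CUBIC); save("s5",a)
vv,uu=np.mgrid[0:400,0:640]; cc,dd=ray(p,np.c_[uu.ravel(),vv.ravel()]); P=cc+dd*d.ravel()[:,None]
L=(P-t)@R; q=L[(L[:,2]<-10)&(L[:,2]>-35)&(abs(L[:,1])<18)&(L[:,0]<-25)&(L[:,0]>-100)&(d.ravel()>0)]
print(len(q),np.percentile(q,[2,50,98],axis=0).round(1).tolist())
E
```

```text
time: 14.23
ee_pos: [477.6, 179.1, 67.3]
tcp_rot: [[-0.987, 0.16, 0.002], [0.16, 0.987, 0.001], [-0.002, 0.001, -1.0]]
ft_force: [-0.1, -0.8, -0.7]
gripper_width: 30.7
grasp_force: 59.3
time: 14.73
ee_pos: [476.6, 178.8, 66.2]
tcp_rot: [[-0.987, 0.16, -0.0], [0.16, 0.987, -0.0], [0.0, -0.0, -1.0]]
ft_force: [0.1, 0.2, -1.3]
gripper_width: 30.5
grasp_force: 59.3
[539.87176076 168.88245689  86.52632251] 0.1214922136310661
207 125 [[84.20090477 66.68643965]
 [83.88473342 58.39205514]]
74 [[-75.3, -16.7, -24.3], [-48.6, -1.9, -20.1], [-25.8, 15.4, -15.8]]
```

View pics/s5.png

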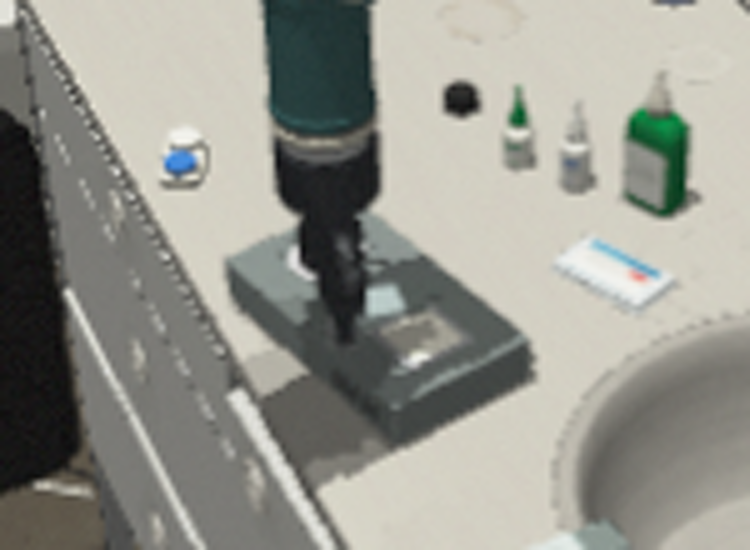

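The scene view shows the window at (420,335) under the slide. Its clear middle third shows at (385,300), and the frosted notched end projects to (419,292), straight above the window. Depth puts the end where expected, and the bystanders look untouched. Handing in.

```bash
python3 -c "
from station import manip
print(manip.finish_job())"
```

```text
the job is handed in; nothing more can be done
None
```

The dial is set to the long thick mark, and slide_a is held level, label side up, about 40 mm above the middle of the window; the job was handed in at about 15 s on the robot's clock, with no verdict returned.

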